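Get the valve block out from behind the fittings

ROBOT

A 7-joint arm with a two-finger parallel gripper is mounted at the origin on the work surface. World frame = base frame: x ahead of the robot, y to its left, z up, the work surface at z = 0. Lengths are in m, angles in rad, forces in N, time in s.
With the tool pointing down it reaches from about 0.425 to 0.925 m from the base axis. Payload 6.8 kg.
Tool frame: the origin (TCP) lies between the finger pads; the fingertips stand 14 mm ahead of it and the grasp point (between the pads) lies 5 mm behind it; z points along the fingers, y is the line along which they close (so a half turn about z gives the same grasp; the last joint's range is limited). The gripper opens to 85 mm and grips with 20 to 120 N. Pads are 22 mm wide; open, the fingers measure 114 mm over their backs; the gripper's body (76 mm by 85 mm) begins 54 mm behind the grasp point. The pads swing forward as they close: fully open they stand 13 mm farther back than shut.
Start: joints at [1.123, 0.477, 0.022, 1.555, -0.011, 1.109, -0.083], TCP at [0.225, -0.636, 0.245] pointing down, gripper open.
Joint ranges: [-2.96, 2.96], [-0.34, 2.1], [-1.41, 1.46], [0.24, 2.44], [-1.37, 4.51], [0.17, 1.92], [-2.96, 2.96]. Speed limits (rad/s): [2.39, 2.39, 3.14, 3.14, 3.14, 3.14, 3.14].

INTERFACE

Orientations are given as a rotation vector (axis times angle).
In Python, from bench import r, eyes, ticket gives the robot as it stands. The module is installed in compiled form; this text tells all that it offers.
- The arm moves only by the tool arm_command, never from a script. Its argument "plan" is text: rows parted by semicolons, each of 4 numbers parted by spaces: the shift along the tool's x, y, z in m, then the turn about the tool's z in degrees. In form: tx ty tz yaw; .... A call has 1 to 20 rows; each row shifts and turns the commanded pose from where the row before left it, along the tool's axes as they then stand; what a row does not reach is not made up. A row lasts 1/8 s, in which the tool goes at most 62.5 mm and 10.7 degrees, less where a joint would pass 70% of its speed; a pose out of reach is approached as far as the arm can. A call is refused whole if a number of a shift passes 0.0625 or a number of a turn 10.7, either way. A call with a gripper value outside its range is refused whole. "hand" is the closure, from -1 (fully open) to 1 (shut), set as the call begins (left out, the last holds). The fingers move at their own pace and stop on an object; "grip_force" is the grip in N (left out, the last holds). Time passes only in rows, so rows that do not move let the fingers close. It gives the time, the measured TCP pose, the force, the opening and the grip force at its end, in the units of the state.
- r.get_obs(): the state, without advancing time (a new reading comes with each control period).
- eyes.grab_frame(name): name is "scene" or "top" or "wrist"; returns (picture, depth): 400x640x3 uint8, red, green, blue; 400x640 float32, m along the optical axis (not along the pixel's ray), 0 where there is no reading.
- eyes.calibration(name): a dict with "fov_y" (degrees; the focal length in pixels is half the picture's height over the tangent of half this angle, whatever the lens; pixels are square), "cx", "cy" (the principal point, pixels), "origin" and "attitude" of the camera in the world; the wrist camera has in their place "tool_from_camera" (4x4, takes a point from camera to tool coordinates, whose origin is the TCP and whose axes are the flange's). Camera axes: x right, y up, looking along -z (the intrinsics and any distortion apply to the point x, -y, -z); pixel columns grow to the right and rows downward; lengths in m; the calibration is good to about 2 mm. A picture is of the moment at which its call begins: read the wrist's pose just before it. calibration takes no time and is no camera call.
- ticket.hand_in(): hands the job in; it is judged then, once.
The state is a dict: "clock": time; "joints": joint angles; "qvel": joint speeds; "tau": joint torques, N m; "tcp_pos": TCP position; "orientation": TCP orientation; "contact_force": force on the tool from outside, world axes, zero at the start; "moment": the same for the moment, N m; "grip_width": finger opening in m; "gripper_force": force on a finger pad.
Only numpy, scipy, OpenCV 4.12 (cv2) and the standard library are available. Lean on these libraries where they do the work, as an engineer would, in place of code of your own. Each camera call takes 0.05 s, during which the arm holds its last target. There are 200 camera calls.

TASK

The valve block stands on the grey parts board behind three tall fittings: first stand all three fittings upright in the white tray, then set the valve block flat into the pocket of the test fixture, and after that put each fitting back upright on the very spot of the board where it stood at the start. Set things down rather than dropping them, let no fitting fall over, and leave the multimeter, the stop box and the screwdriver where they are.

Things in the scene. Friction and masses are not known exactly. Their poses are not given: they have to be found in the camera images.
- board: Fixed grey parts board, 200 x 200 x 12 mm (top face 12 mm above its origin, which is at the centre of the underside), with an aluminium lip 10 mm high along its +x edge. Three thin flush black discs (58 mm across) mark the fittings' spots at about (-62, 0), (-30, +64) and (-30, -64) mm in its x, y; a flush black rectangle at (+20, 0) mm marks the valve block's place. Its -x side faces the robot, turned up to 20 degrees.
- tray: Fixed white open tray, outside 270 mm (its x) x 130 mm (its y) x 18 mm high, walls and floor 4 mm thick; origin at the centre of the underside, so the inner floor is 4 mm above it. Side area for the three fittings, with room for them in a row along its x, 80 mm apart. To the robot's left or right.
- fixture: Fixed test fixture: dark steel base plate 110 mm (x) x 140 mm (y) x 10 mm thick with an aluminium rim, 8 mm high and 8 mm thick, around a rectangular pocket 48 mm (its x) x 76 mm (its y). Origin at the centre of the underside; the pocket is centred on it, its floor 10 mm and the rim's top 18 mm above it. On the side opposite the tray.
- filter: Loose compressed-air filter, round, 120 mm tall, about 0.3 kg: grey metal bowl 42 mm across up to 70 mm, above it an aluminium head 48 mm across from 70 to 116 mm (grip it there, about 92 mm up). Origin at the centre of the underside, z up its axis. Starts upright on one of the three spots of the board.
- coupling: Loose steel hose coupling, round, 118 mm tall, about 0.35 kg: flange foot 50 mm across and 16 mm high, slim stem 26 mm across above it, a collar 35 mm across from 48 to 60 mm (grip the stem about 92 mm up). Origin at the centre of the underside, z up its axis. Starts upright on one of the three spots of the board.
- reducer: Loose steel reducer, round, 112 mm tall, about 0.4 kg: thick lower barrel 46 mm across up to 52 mm, then a cone, then a neck 34 mm across from 70 to 112 mm (grip it there, about 92 mm up), a black dot in its top. Origin at the centre of the underside, z up its axis. Starts upright on one of the three spots of the board.
- valve: Loose valve block, a low aluminium block 32 mm (its x) x 60 mm (its y) x 44 mm tall, about 0.22 kg, a brass port 3 mm proud on each end (y) and a black label on top. Origin at the centre of the underside. Grip it across its 32 mm, about 32 mm up, so that the fingers stay above the fixture's rim. Either way round fits the pocket; its y lies along the pocket's y. Starts behind the fittings (on the board's +x side), its y about along the board's y.
- multimeter: Loose green multimeter lying on the bench beyond the work, 170 x 82 x 34 mm, origin at the centre of the underside. To be left alone.
- stopbox: Loose white box 75 x 75 x 50 mm with a red mushroom button on top (76 mm tall in all), beyond the work, origin at the centre of the underside. To be left alone.
- screwdriver: Loose screwdriver lying across the bench beyond the board. To be left alone.

How it is judged:
By the outcome, as a careful person would: the job done as asked, in the order asked, and still so for the second after the job is handed in, with the robot touching nothing.
It also fails if it takes over 138 s, if anything falls off the work surface, if the arm or the gripper's body presses on something with over 40 N, if the wrist force passes 120 N, or if a joint passes its speed limit or range.

## Working session

There is one attempt and no reset: what is moved stays moved. The work goes in short steps, Python scripts to look and compute and a tool call to move; the robot and the scene stay as the last step left them, time stands still between calls to the robot, and variables do not carry over. Pictures are saved under pics/ and viewed, at most 14 in all, crops included, and the job is handed in when it is done.

Besides the shell and the picture viewer there is one more tool, called as name(argument=value, ...) on one line, values as JSON. arm_command: Moves the arm, as the interface text tells. Its arguments: {"type":"object","properties":{"plan":{"type":"string"},"hand":{"type":"number"},"grip_force":{"type":"number"}},"required":["plan"]}

```bash
mkdir -p pics; python3 - <<'E'
from bench import r,eyes,ticket
import cv2,numpy as np
np.set_printoptions(precision=4,suppress=True)
print(r.get_obs())
for n in("scene","top","wrist"):print(n,eyes.calibration(n))
for n in("scene","top"):
    p,d=eyes.grab_frame(n);cv2.imwrite(f"pics/{n}0.png",p[:,:,::-1]);np.savez(f"{n}0.npz",p=p,d=d)
E
```

```text
{'clock': 0.0, 'joints': array([ 1.1229,  0.4778,  0.0223,  1.5565, -0.0115,  1.1093, -0.0831]), 'qvel': array([ 0.0006, -0.0004,  0.001 ,  0.0003, -0.0021,  0.0002, -0.0004]), 'tau': array([ -0.0002, -59.6465,   1.608 , -28.1197,   0.0125,   0.0094,
        -0.    ]), 'tcp_pos': array([ 0.2248, -0.6359,  0.2443]), 'orientation': array([-3.0946, -0.5309,  0.0007]), 'contact_force': array([-1.3972, -0.7595, -0.4526]), 'moment': array([-0.0197,  0.049 , -0.0351]), 'gripper_force': 0.0, 'grip_width': 0.08545620042485957}
scene {'fov_y': 52.75938475673417, 'cx': 314.4993695500014, 'cy': 206.5432346773361, 'origin': array([1.334 , 0.0671, 0.6515]), 'attitude': array([0.6498, 0.7218, 1.5467])}
top {'fov_y': 42.23931230116805, 'cx': 318.0568963790325, 'cy': 196.1463706652274, 'origin': array([0.3739, 0.0054, 1.3939]), 'attitude': array([ 0.154 , -0.1538, -1.5592])}
wrist {'fov_y': 71.56655948668656, 'cx': 318.63098259139394, 'cy': 200.60516064947925, 'tool_from_camera': array([[-0.0006,  0.9531,  0.3025,  0.0779],
       [ 1.    ,  0.0004,  0.0007,  0.    ],
       [ 0.0006,  0.3025, -0.9531, -0.1292],
       [ 0.    ,  0.    ,  0.    ,  1.    ]])}
```

View pics/scene0.png

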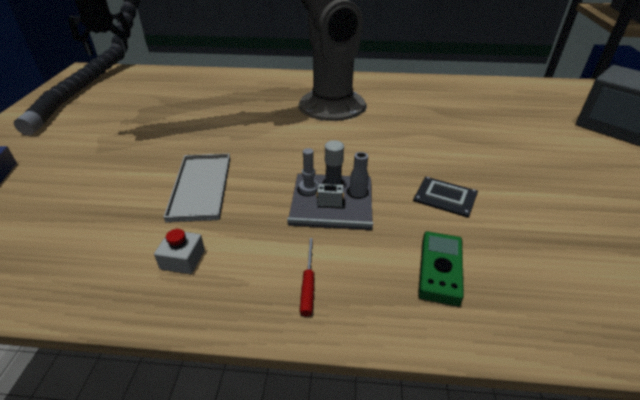

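View pics/top0.png

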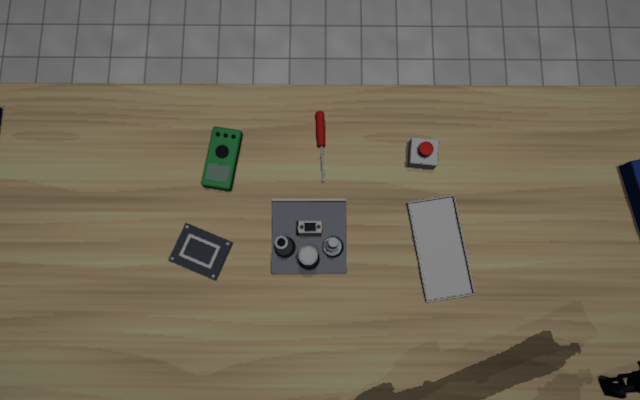

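The scene view has the tray at left, the board in the middle and the fixture at right. In the top view (up = +x, left = +y) the board is at (309,236), the tray at (440,250) and the fixture at (201,251). Reducer (284,245), filter (308,257) and coupling (333,245) stand in front of the valve (309,227).

```bash
cat > h.py <<'E'
import numpy as np,cv2
from scipy.spatial.transform import Rotation as R
from bench import r,eyes,ticket
np.set_printoptions(precision=4,suppress=True)
def cam(n,o=None):
    c=eyes.calibration(n);f=200/np.tan(np.radians(c['fov_y']/2))
    if n=='wrist':
        T=np.eye(4);T[:3,:3]=R.from_rotvec(o['orientation']).as_matrix();T[:3,3]=o['tcp_pos']
        T=T@c['tool_from_camera'];A,t=T[:3,:3],T[:3,3]
    else: A,t=R.from_rotvec(c['attitude']).as_matrix(),c['origin']
    return f,c['cx'],c['cy'],A,t
def rays(K,uv):
    f,cx,cy,A,t=K;uv=np.atleast_2d(uv).astype(float)
    d=np.c_[(uv[:,0]-cx)/f,-(uv[:,1]-cy)/f,-np.ones(len(uv))]
    return d@A.T
def plane(K,uv,z):
    d=rays(K,uv);return K[4]+d*((z-K[4][2])/d[:,2])[:,None]
def pts(K,uv,dep):
    return K[4]+rays(K,uv)*np.asarray(dep)[:,None]
def proj(K,P):
    f,cx,cy,A,t=K;q=(np.atleast_2d(P)-t)@A;return np.c_[cx-f*q[:,0]/q[:,2],cy+f*q[:,1]/q[:,2]]
def cloud(K,d):
    v,u=np.mgrid[:400,:640];P=pts(K,np.c_[u.ravel(),v.ravel()],d.ravel());P[d.ravel()==0]=np.nan
    return P.reshape(400,640,3)
E
python3 - <<'E'
from h import *
a=np.load('top0.npz');p,d=a['p'],a['d'];K=cam('top')
P=cloud(K,d)
print('table z',[P[v,u,2] for u,v in((150,200),(380,250),(250,330),(500,200))])
hsv=cv2.cvtColor(p,cv2.COLOR_RGB2HSV)
S,V=hsv[...,1],hsv[...,2]
for n,(u0,u1,v0,v1),m,z in(('tray',(395,485,185,310),S<60,.018),('board',(262,356,190,282),S<70,.012),('fix',(160,245,215,290),S<75,.010)):
    M=np.zeros((400,640),np.uint8);M[v0:v1,u0:u1]=m[v0:v1,u0:u1]*255
    M=cv2.morphologyEx(M,cv2.MORPH_OPEN,np.ones((3,3)))
    c=max(cv2.findContours(M,0,1)[0],key=cv2.contourArea).reshape(-1,2)
    Q=plane(K,c,z)
    (x,y),(w,h),an=cv2.minAreaRect((Q[:,:2]*1000).astype(np.float32))
    print(n,x,y,w,h,an)
# tall objects: depth heights
for n,(u0,u1,v0,v1),lo in(('red',(270,296,230,262),.10),('filt',(296,321,240,272),.105),('coup',(321,346,230,262),.108),('valve',(290,330,215,240),.035),):
    q=P[v0:v1,u0:u1].reshape(-1,3);q=q[q[:,2]>lo]
    (x,y),(w,h),an=cv2.minAreaRect((q[:,:2]*1000).astype(np.float32))
    print(n,len(q),q.mean(0),np.median(q[:,2]),q.min(0),q.max(0),(x,y,w,h,an))
E
```

```text
table z [np.float64(0.0033119410135189487), np.float64(0.004567673147654272), np.float64(0.00204815809356651), np.float64(-0.004648898361369724)]
tray 512.1868896484375 -318.4769287109375 272.3638610839844 135.11065673828125 9.174142837524414
board 542.2642822265625 30.047142028808594 201.96644592285156 207.48992919921875 0.3545859754085541
fix 501.3471374511719 329.3044128417969 234.5435333251953 125.49056243896484 74.60969543457031
red 159 [0.5092 0.0954 0.1238] 0.12419060728334363 [0.4932 0.0797 0.1015] [0.526  0.1116 0.134 ] (509.6330871582031, 95.54707336425781, 32.48681640625, 31.106897354125977, 45.919857025146484)
filt 309 [0.4777 0.0299 0.131 ] 0.13130727406359277 [0.4551 0.008  0.1063] [0.5012 0.0521 0.1374] (478.1703186035156, 30.058822631835938, 46.082706451416016, 43.969303131103516, 0.47921812534332275)
coup 93 [ 0.51   -0.0313  0.1287] 0.12929200551533904 [ 0.4984 -0.0432  0.1082] [ 0.5238 -0.0188  0.1355] (510.55047607421875, -31.874826431274414, 24.4847354888916, 25.100116729736328, 23.387964248657227)
valve 320 [0.5571 0.0267 0.0556] 0.05660938897584733 [ 0.519  -0.0212  0.0351] [0.5745 0.0589 0.1235] (553.9822387695312, 15.313796997070312, 89.71879577636719, 46.528846740722656, 73.62907409667969)
```

Sizes and positions agree with what is given, so I am setting out to a point above the board for a close look.

arm_command(plan="0 0 -0.02 9.7; 0 0 -0.03 9.7; 0.0197 -0.0444 0 0; 0.0197 -0.0444 0 0; 0.0197 -0.0444 0 0; 0.0197 -0.0444 0 0; 0.0197 -0.0444 0 0; 0.0197 -0.0444 0 0; 0.0197 -0.0444 0 0; 0.0197 -0.0444 0 0; 0.0197 -0.0444 0 0; 0.0197 -0.0444 0 0; 0.0197 -0.0444 0 0; 0.0197 -0.0444 0 0; 0.0197 -0.0444 0 0; 0.0197 -0.0444 0 0; 0.0197 -0.0444 0 0; 0 0 0 0; 0 0 0 0", hand=-1, grip_force=40)

```text
clock: 2.48
tcp_pos: [0.5193, 0.0293, 0.2948]
orientation: [3.141, 0.002, -0.002]
contact_force: [0.1, -1.2, 0.5]
grip_width: 0.0855
gripper_force: 0.0
```

```bash
python3 - <<'E'
from h import *
o=r.get_obs();p,d=eyes.grab_frame('wrist');np.savez('w1.npz',p=p,d=d,pos=o['tcp_pos'],ori=o['orientation'])
print(o['tcp_pos'],R.from_rotvec(o['orientation']).as_matrix()); cv2.imwrite('pics/w1.png',p[:,:,::-1])
E
```

```text
[0.5193 0.0293 0.2948] [[ 1.      0.0011 -0.0012]
 [ 0.0011 -1.     -0.0006]
 [-0.0012  0.0006 -1.    ]]
```

View pics/w1.png

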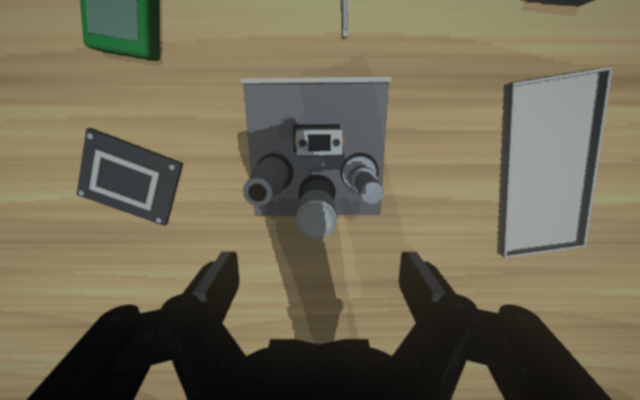

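The wrist view shows everything: reducer top (258,191), filter top (316,219), coupling top (371,190), valve label (320,142), the fixture's rim around (124,178), and the tray at right.

```bash
python3 - <<'E'
from h import *
a=np.load('w1.npz');p,d=a['p'],a['d'];K=cam('wrist',dict(tcp_pos=a['pos'],orientation=a['ori']))
P=cloud(K,d)
for n,(u0,u1,v0,v1),lo in(('red',(235,285,165,215),.119),('filt',(290,343,190,245),.127),('coup',(345,390,165,210),.125)):
    q=P[v0:v1,u0:u1].reshape(-1,3);q=q[q[:,2]>lo];c,rad=cv2.minEnclosingCircle((q[:,:2]*1000).astype(np.float32));print(n,len(q),c,rad,np.median(q[:,2]))
q=P[115:165,285:350].reshape(-1,3);q=q[(q[:,2]>.051)&(q[:,2]<.066)];print('valve',np.median(q[:,2]),cv2.minAreaRect((q[:,:2]*1000).astype(np.float32)))
hsv=cv2.cvtColor(p,cv2.COLOR_RGB2HSV)
def quad(m,box,z,n):
    u0,u1,v0,v1=box;M=np.zeros((400,640),np.uint8);M[v0:v1,u0:u1]=m[v0:v1,u0:u1]*255
    for c in sorted(cv2.findContours(M,cv2.RETR_LIST,1)[0],key=cv2.contourArea)[::-1][:3]:
        Q=plane(K,c.reshape(-1,2),z);print(n,cv2.contourArea(c),np.round(cv2.minAreaRect((Q[:,:2]*1000).astype(np.float32))[0:2],1).tolist() if 0 else cv2.minAreaRect((Q[:,:2]*1000).astype(np.float32)))
V=hsv[...,2];S=hsv[...,1]
print(V[150:200:6,90:160:6])
quad(V>120,(82,176,140,215),.018,'rim')
quad(S<70,(60,200,115,235),.010,'fixplate')
quad((S<60),(480,630,50,270),.018,'tray')
E
```

```text
red 698 (512.294677734375, 98.49748992919922) 17.001676559448242 0.12456956845138567
filt 1263 (480.7451171875, 33.05398941040039) 24.1055850982666 0.13188164708841493
coup 420 (512.96728515625, -28.94694709777832) 12.988397598266602 0.13021243170082325
valve 0.05680007383874458 ((559.9029541015625, 29.873456954956055), (31.914794921875, 59.2412223815918), 0.9101124405860901)
[[ 58 125  69  60  62  60  64  63  62  52  96 153]
 [ 62 156 145 157 113  61  62  62  62  63  61  61]
 [ 60 158  56  61 103 155 155  90  59  64  62  62]
 [ 63 157  58  62  61  59  63 127 159 141  66  61]
 [ 75 148  57  62  63  63  62  61  61  73 147 157]
 [104 115  63  64  62  61  63  64  63  61  88 143]
 [142 114  61  61  64  63  64  62  61  63 140  93]
 [ 63  92 152 154 100  59  62  64  63  62 157  61]
 [ 65  63  63  62 104 156 151  77  59  62 160  61]]
rim 2448.0 ((499.0119934082031, 322.86114501953125), (91.98233032226562, 63.9290771484375), 67.86238098144531)
rim 1664.5 ((499.0111999511719, 322.8945007324219), (79.00233459472656, 51.146942138671875), 67.85147857666016)
rim 446.0 ((546.0604858398438, 270.99810791015625), (25.86069679260254, 70.3740234375), 0.03084433078765869)
fixplate 6413.5 ((498.63946533203125, 322.6800231933594), (143.5378875732422, 114.57196044921875), 67.91449737548828)
fixplate 1.0 ((473.46685791015625, 422.21099853515625), (3.3141298294067383, 6.863271713256836), 11.642800331115723)
fixplate 0.0 ((474.16278076171875, 413.4032287597656), (1.358985809929436e-05, 5.145167350769043), 39.156532287597656)
tray 17148.0 ((511.99688720703125, -313.0963134765625), (271.736328125, 142.49673461914062), 9.067774772644043)
```

arm_command(plan="-0.02 -0.001 0 0; -0.02 -0.001 0 0; 0 0 0.05 0; 0 0 0.05 0; 0 0 0.04 0; 0 0 0.03 0; 0 0 0.016 0; 0 0 0.01 0; 0 0 0 0", hand=-0.6)

```text
clock: 3.65
tcp_pos: [0.4798, 0.0316, 0.0994]
orientation: [3.141, 0.001, 0.0]
contact_force: [-0.3, 0.4, 0.1]
grip_width: 0.0688
gripper_force: 0.0
```

arm_command(plan="0 0 0 0; 0 0 0 0; 0 0 0 0; 0 0 0 0; 0 0 0 0; 0 0 0 0", hand=1, grip_force=50)

```text
clock: 4.4
tcp_pos: [0.4806, 0.0321, 0.1005]
orientation: [-3.142, -0.002, -0.003]
contact_force: [-0.8, -0.1, 6.6]
grip_width: 0.0468
gripper_force: 51.3
```

arm_command(plan="0 0 -0.02 0; 0 0 -0.04 0; 0 0 -0.05 0; 0 0 -0.05 0; -0.0047 0.02 0 0; -0.0047 0.04 0 0; -0.0047 0.04 0 0; -0.0047 0.04 0 0; -0.0047 0.04 0 0; -0.0047 0.04 0 0; -0.0047 0.04 0 0; -0.0047 0.04 0 0; -0.0047 0.04 0 0; -0.0047 0.02 0 0; 0 0 0 0; 0 0 0.04 0; 0 0 0.05 0; 0 0 0.04 0; 0 0 0.02 0; 0 0 0 0")

```text
clock: 6.9
tcp_pos: [0.4325, -0.326, 0.1079]
orientation: [-3.139, -0.005, 0.005]
contact_force: [0.3, -0.1, -2.3]
grip_width: 0.0467
gripper_force: 52.5
```

```bash
python3 - <<'E'
from h import *
o=r.get_obs();p,d=eyes.grab_frame('wrist');np.savez('w2.npz',p=p,d=d,pos=o['tcp_pos'],ori=o['orientation'])
print(o['tcp_pos']); cv2.imwrite('pics/w2.png',p[:,:,::-1])
E
```

```text
[ 0.4325 -0.326   0.1079]
```

View pics/w2.png

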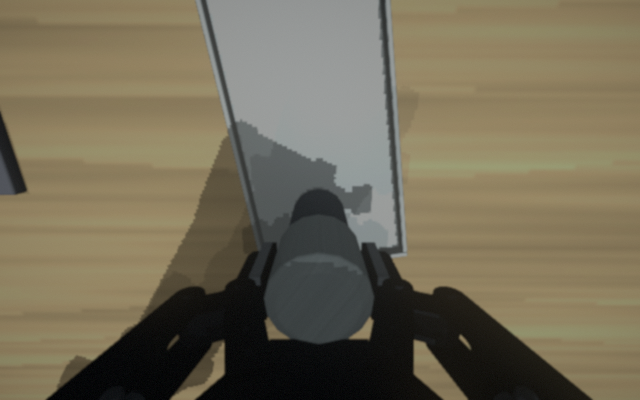

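The filter hangs over the tray's near end; the tray's near right corner shows at (405,253) and the near left one at about (262,247). I will check the clearance to the near wall.

```bash
python3 - <<'E'
from h import *
a=np.load('w2.npz');K=cam('wrist',dict(tcp_pos=a['pos'],orientation=a['ori']))
print(plane(K,[(405,253),(262,247),(203,0),(382,0)],.018)*1000, proj(K,[[.4325+.021,-.326,.0115],[.4325-.021,-.326,.0115]]))
E
```

```text
[[ 392.2576 -401.6754   18.    ]
 [ 397.5765 -275.9671   18.    ]
 [ 582.0425 -247.2879   18.    ]
 [ 582.1767 -367.7363   18.    ]] [[319.3089 183.3774]
 [319.1608 229.5858]]
```

arm_command(plan="0 0 0.008 0; 0 0 0.004 0; 0 0 0.002 0; 0 0 0.001 0; 0 0 0 0")

```text
clock: 7.58
tcp_pos: [0.4332, -0.3282, 0.0944]
orientation: [3.142, 0.002, 0.0]
contact_force: [0.2, 0.0, -3.6]
grip_width: 0.0469
gripper_force: 52.6
```

arm_command(plan="0 0 0.001 0; 0 0 0.001 0; 0 0 0.001 0; 0 0 0 0")

```text
clock: 8.07
tcp_pos: [0.4335, -0.3283, 0.0925]
orientation: [3.141, 0.002, 0.001]
contact_force: [-1.9, 1.8, 9.3]
grip_width: 0.0469
gripper_force: 53.6
```

arm_command(plan="0 0 0 0; 0 0 0 0; 0 0 0 0; 0 0 -0.03 0; 0 0 -0.05 0; 0 0 -0.05 0; 0 0 -0.05 0; 0.0098 -0.025 0 0; 0.0098 -0.045 0 0; 0.0098 -0.045 0 0; 0.0098 -0.045 0 0; 0.0098 -0.045 0 0; 0.0098 -0.045 0 0; 0.0098 -0.033 0 0; 0.0098 -0.015 0 0; 0 0 0.04 0; 0 0 0.05 0; 0 0 0.05 0; 0 0 0.03 0; 0 0 0 0", hand=-0.6)

```text
clock: 10.58
tcp_pos: [0.5096, -0.0312, 0.0992]
orientation: [3.141, 0.0, -0.008]
contact_force: [-0.0, 0.7, 0.4]
grip_width: 0.0684
gripper_force: 0.0
```

arm_command(plan="0.001 0 0 0; 0 0 0 0; 0 0 0 0; 0 0 0 0; 0 0 0 0; 0 0 0 0; 0 0 0 0", hand=1)

```text
clock: 11.45
tcp_pos: [0.5134, -0.0299, 0.1028]
orientation: [3.141, 0.002, 0.005]
contact_force: [0.7, 1.0, 6.8]
grip_width: 0.0249
gripper_force: 49.1
```

arm_command(plan="0 0 -0.02 0; 0 0 -0.04 0; 0 0 -0.05 0; 0 0 -0.05 0; 0.0098 0.02 0 0; 0.0098 0.04 0 0; 0.0098 0.04 0 0; 0.0098 0.04 0 0; 0.0098 0.04 0 0; 0.0098 0.04 0 0; 0.0098 0.034 0 0; 0.0098 0.018 0 0; 0 0 0 0; 0 0 0.04 0; 0 0 0.05 0; 0 0 0.04 0; 0 0 0.02 0; 0 0 0.008 0; 0 0 0.004 0; 0 0 0 0")

```text
clock: 13.95
tcp_pos: [0.5917, -0.3023, 0.1005]
orientation: [3.141, 0.002, 0.003]
contact_force: [-0.4, 0.3, -4.7]
grip_width: 0.0247
gripper_force: 49.9
```

arm_command(plan="0 0 0.001 0; 0 0 0 0; 0 0 0 0")

```text
clock: 14.32
tcp_pos: [0.591, -0.3021, 0.0986]
orientation: [3.141, 0.002, 0.001]
contact_force: [-0.1, -0.2, -4.5]
grip_width: 0.0251
gripper_force: 49.9
```

arm_command(plan="0 0 0.0015 0; 0 0 0.0015 0; 0 0 0.001 0; 0 0 0 0; 0 0 0 0")

```text
clock: 14.95
tcp_pos: [0.5911, -0.302, 0.095]
orientation: [3.141, 0.002, 0.001]
contact_force: [-3.0, 2.0, 6.3]
grip_width: 0.0247
gripper_force: 50.8
```

arm_command(plan="0 0 0 0; 0 0 0 0; 0 0 0 0; 0 0 -0.03 0; 0 0 -0.05 0; 0 0 -0.05 0; 0 0 -0.04 0; -0.008 -0.02 0 0; -0.008 -0.045 0 0; -0.008 -0.045 0 0; -0.008 -0.045 0 0; -0.008 -0.045 0 0; -0.008 -0.045 0 0; -0.008 -0.045 0 0; -0.008 -0.045 0 0; -0.008 -0.04 0 0; -0.008 -0.024 0 0; 0 0 0.04 0; 0 0 0.05 0; 0 0 0.05 0", hand=-0.6)

```text
clock: 17.45
tcp_pos: [0.5108, 0.097, 0.1233]
orientation: [-3.141, -0.002, -0.003]
contact_force: [0.8, -0.2, 0.2]
grip_width: 0.0685
gripper_force: 0.0
```

arm_command(plan="0 0 0.02 0; 0 0 0.006 0; 0 0 0 0")

```text
clock: 17.82
tcp_pos: [0.5108, 0.0971, 0.0987]
orientation: [-3.141, -0.002, -0.001]
contact_force: [-0.4, -0.2, 0.8]
grip_width: 0.0682
gripper_force: 0.0
```

arm_command(plan="0 0 0 0; 0 0 0 0; 0 0 0 0; 0 0 0 0; 0 0 0 0; 0 0 0 0; 0 0 0 0", hand=1)

```text
clock: 18.7
tcp_pos: [0.5112, 0.0975, 0.0995]
orientation: [-3.141, -0.002, -0.003]
contact_force: [0.4, 1.0, 6.8]
grip_width: 0.0327
gripper_force: 49.5
```

arm_command(plan="0 0 -0.02 0; 0 0 -0.04 0; 0 0 -0.05 0; 0 0 -0.05 0; 0 0.02 0 0; 0 0.045 0 0; 0 0.045 0 0; 0 0.045 0 0; 0 0.045 0 0; 0 0.045 0 0; 0 0.045 0 0; 0 0.045 0 0; 0 0.045 0 0; 0 0.032 0 0; 0 0 0 0; 0 0 0.04 0; 0 0 0.05 0; 0 0 0.04 0; 0 0 0.02 0; 0 0 0.008 0")

```text
clock: 21.2
tcp_pos: [0.5098, -0.3135, 0.0986]
orientation: [-3.139, -0.004, 0.005]
contact_force: [0.3, -0.2, -4.4]
grip_width: 0.0328
gripper_force: 51.0
```

arm_command(plan="0 0 0.003 0; 0 0 0.002 0; 0 0 0 0; 0 0 0 0")

```text
clock: 21.7
tcp_pos: [0.5112, -0.3152, 0.0959]
orientation: [3.141, 0.002, 0.001]
contact_force: [0.4, 0.1, -4.9]
grip_width: 0.0329
gripper_force: 51.0
```

arm_command(plan="0 0 0.0015 0; 0 0 0.0015 0; 0 0 0.001 0; 0 0 0 0; 0 0 0 0")

```text
clock: 22.32
tcp_pos: [0.511, -0.315, 0.0916]
orientation: [3.142, 0.002, 0.0]
contact_force: [-1.6, 1.1, 0.1]
grip_width: 0.0329
gripper_force: 51.4
```

arm_command(plan="0 0 0 0; 0 0 0 0; 0 0 0 0; 0 0 -0.04 0; 0 0 -0.05 0; 0 0 -0.05 0; 0 0 -0.06 0; 0.001 -0.02 0 0; 0.001 -0.045 0 0; 0.001 -0.045 0 0; 0.001 -0.045 0 0; 0.001 -0.045 0 0; 0.001 -0.045 0 0; 0.001 -0.045 0 0; 0.001 -0.045 0 0; 0.001 -0.01 0 0; 0 0 0 0; 0 0 0 0", hand=-0.7)

```text
clock: 24.58
tcp_pos: [0.5194, 0.0283, 0.2909]
orientation: [3.141, -0.002, -0.001]
contact_force: [-0.1, -0.3, 0.2]
grip_width: 0.0723
gripper_force: 0.0
```

```bash
python3 - <<'E'
from h import *
o=r.get_obs();p,d=eyes.grab_frame('wrist');np.savez('w3.npz',p=p,d=d,pos=o['tcp_pos'],ori=o['orientation'])
print(o['tcp_pos'],o['joints']); cv2.imwrite('pics/w3.png',p[:,:,::-1])
K=cam('wrist',o);V=cv2.cvtColor(p,cv2.COLOR_RGB2HSV)[...,2]
P=cloud(K,d)
q=P[115:165,285:350].reshape(-1,3);q=q[(q[:,2]>.051)&(q[:,2]<.066)];print('valve',np.median(q[:,2]),cv2.minAreaRect((q[:,:2]*1000).astype(np.float32)))
M=np.zeros((400,640),np.uint8);M[85:225,245:390]=(V[85:225,245:390]<50)*255
for c in cv2.findContours(M,0,1)[0]:
    if cv2.contourArea(c)>200:
        Q=plane(K,c.reshape(-1,2),.012);print(cv2.boundingRect(c),cv2.contourArea(c),cv2.fitEllipse((Q[:,:2]*1000).astype(np.float32)))
E
```

```text
[0.5194 0.0283 0.2909] [ 0.1802  0.2071 -0.4087  1.8445  0.092   1.1091 -1.8337]
valve 0.05679198673074276 ((559.8363037109375, 29.311708450317383), (32.07720947265625, 60.02054977416992), 0.28305402398109436)
(298, 176, 37, 36) 996.5 ((478.8141174316406, 33.73811721801758), (54.9289665222168, 56.451133728027344), 53.48363494873047)
(340, 154, 37, 36) 993.5 ((512.1783447265625, -31.000179290771484), (53.36907196044922, 53.850948333740234), 78.92323303222656)
(255, 154, 38, 38) 1082.0 ((510.87542724609375, 96.50615692138672), (55.65985107421875, 56.39789962768555), 90.26387023925781)
(308, 136, 21, 15) 264.5 ((555.091796875, 29.79334831237793), (22.371431350708008, 34.89976501464844), 3.2712042331695557)
```

View pics/w3.png

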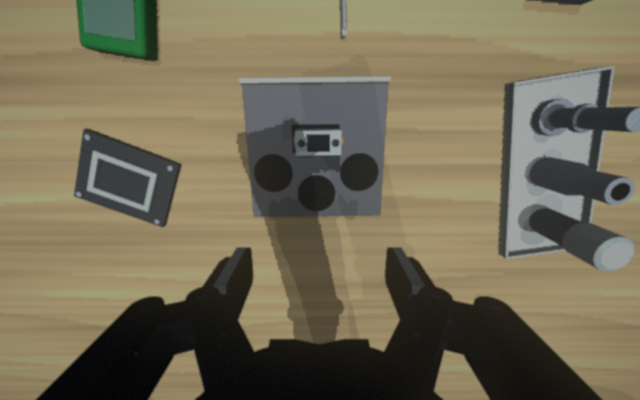

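All three fittings stand upright in the tray and the discs are free at (316,192), (359,172) and (273,173), matching the grasp spots. Now the valve, which is at (318,142).

arm_command(plan="0.02 -0.0005 0.01 0; 0.0204 -0.0005 0.01 0; 0 0 0.02 -10; 0 0 0.02 -10; 0 0 0.02 -10; 0 0 0.02 -10; 0 0 0.02 -10; 0 0 0.02 -10; 0 0 0.02 -10; 0 0 0.015 -10; 0 0 0.01 -10; 0 0 0 0; 0 0 0 0")

```text
clock: 26.25
tcp_pos: [0.5602, 0.0302, 0.1066]
orientation: [2.225, 2.217, 0.0]
contact_force: [0.4, -0.3, 0.2]
grip_width: 0.0728
gripper_force: 0.0
```

arm_command(plan="0 0 0.03 0; 0 0 0.025 0; 0 0 0.0125 0; 0 0 0 0; 0 0 0 0")

```text
clock: 26.88
tcp_pos: [0.5607, 0.0312, 0.0398]
orientation: [2.22, 2.221, 0.002]
contact_force: [0.1, 0.4, -0.4]
grip_width: 0.0726
gripper_force: 0.0
```

arm_command(plan="0 0 0 0; 0 0 0 0; 0 0 0 0; 0 0 0 0; 0 0 0 0; 0 0 0 0; 0 0 0 0", hand=1)

```text
clock: 27.75
tcp_pos: [0.5603, 0.031, 0.0394]
orientation: [2.22, 2.222, 0.001]
contact_force: [-1.3, -0.2, 7.0]
grip_width: 0.0317
gripper_force: 50.8
```

arm_command(plan="0 0 -0.03 0; 0 0 -0.05 0; 0 0 -0.04 0; 0.02 -0.0061 0 0; 0.04 -0.0061 0 0; 0.04 -0.0061 0 0; 0.04 -0.0061 0 0; 0.04 -0.0061 0 0; 0.04 -0.0061 0 0; 0.03 -0.0061 0 0; 0.02 -0.0061 0 0; 0.013 -0.0061 0 0; 0.01 -0.0061 0 0; 0 0 0 7.4; 0 0 0 7.4; 0 0 0 7.3; 0 0 0 0; 0 0 0 0; 0 0 0 0")

```text
clock: 30.12
tcp_pos: [0.4986, 0.3237, 0.1587]
orientation: [2.604, 1.757, -0.0]
contact_force: [0.7, 0.3, -1.8]
grip_width: 0.0313
gripper_force: 50.1
```

```bash
python3 - <<'E'
from h import *
o=r.get_obs();p,d=eyes.grab_frame('wrist');np.savez('w4.npz',p=p,d=d,pos=o['tcp_pos'],ori=o['orientation'])
print(o['tcp_pos'],R.from_rotvec(o['orientation']).as_matrix()); cv2.imwrite('pics/w4.png',p[:,:,::-1])
K=cam('wrist',o);print(proj(K,[[.499,.323,.018]]))
E
```

```text
[0.4986 0.3237 0.1587] [[ 0.3742  0.9274 -0.0001]
 [ 0.9274 -0.3742 -0.0001]
 [-0.0002 -0.0001 -1.    ]]
[[319.0554 193.6014]]
```

View pics/w4.png

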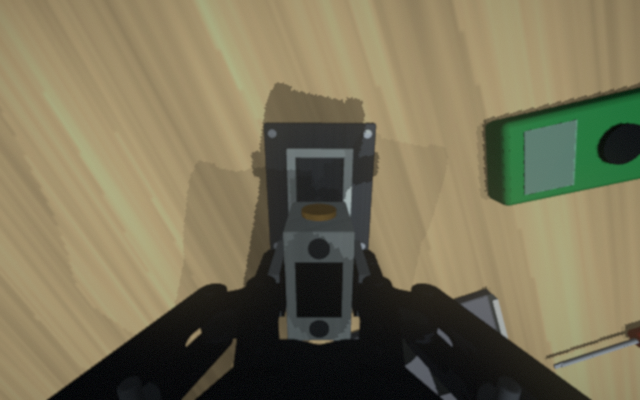

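The fixture's far half is visible: plate corners (264,123) and (376,123), rim outer edge (287..353,149). The edges lie level, so the yaw is right.

```bash
python3 - <<'E'
from h import *
a=np.load('w4.npz');o=dict(tcp_pos=a['pos'],orientation=a['ori']);K=cam('wrist',o);A=R.from_rotvec(a['ori']).as_matrix()
def t(uv,z):return ((plane(K,uv,z)-a['pos'])@A)[:,:2]*1000
print('plate',t([(264,123),(376,123)],.010)-[[70,0]])
print('rimout',t([(287,149),(353,149)],.018)-[[46,0]])
print('riminn',t([(297,158),(343,158)],.018)-[[38,0]])
P=cloud(K,a['d']);q=P[225:345,280:360].reshape(-1,3);q=((q-a['pos'])@A)*1000
m=(q[:,2]<-3)&(q[:,2]>-14);print('valve top',m.sum(),np.median(q[m],0),cv2.minAreaRect(q[m][:,:2].astype(np.float32)))
E
```

```text
plate [[ -1.7944 -52.4637]
 [ -1.8596  55.6321]]
rimout [[ -1.6727 -30.2451]
 [ -1.7152  33.3596]]
riminn [[ -2.3557 -20.8193]
 [ -2.3867  23.9469]]
valve top 396 [ 27.8091   0.7368 -11.122 ] ((19.612106323242188, 0.4971771240234375), (18.07125473022461, 39.689449310302734), 0.555202841758728)
```

arm_command(plan="-0.001 0.001 0.03 0; 0 0 0.04 0; 0 0 0.025 0; 0 0 0.01 0; 0 0 0.006 0; 0 0 0.004 0; 0 0 0.003 0; 0 0 0.0015 0; 0 0 0 0; 0 0 0 0")

```text
clock: 31.42
tcp_pos: [0.4992, 0.3227, 0.0395]
orientation: [2.605, 1.756, 0.001]
contact_force: [0.6, -0.4, -1.5]
grip_width: 0.0308
gripper_force: 50.1
```

arm_command(plan="0 0 0.001 0; 0 0 0.001 0; 0 0 0.0005 0; 0 0 0 0; 0 0 0 0")

```text
clock: 32.05
tcp_pos: [0.4991, 0.3226, 0.0374]
orientation: [2.605, 1.756, 0.0]
contact_force: [-1.7, -0.9, 5.9]
grip_width: 0.0309
gripper_force: 51.1
```

arm_command(plan="0 0 0 0; 0 0 0 0; 0 0 0 0; 0 0 -0.02 0; 0 0 -0.05 0; 0 0 -0.05 0; 0 0 -0.06 0; -0.04 0 -0.04 0; -0.04 0 0 0; 0 0 0 0", hand=-0.5)

```text
clock: 33.3
tcp_pos: [0.4688, 0.2457, 0.2584]
orientation: [2.605, 1.75, 0.001]
contact_force: [0.8, -0.1, -1.2]
grip_width: 0.064
gripper_force: 0.0
```

```bash
python3 - <<'E'
from h import *
o=r.get_obs();p,d=eyes.grab_frame('wrist');np.savez('w5.npz',p=p,d=d,pos=o['tcp_pos'],ori=o['orientation'])
print(o['tcp_pos'],o['joints']); cv2.imwrite('pics/w5.png',p[:,:,::-1])
K=cam('wrist',o);P=cloud(K,d);q=P.reshape(-1,3);q=q[(q[:,2]>.047)&(q[:,2]<.06)&(abs(q[:,0]-.499)<.06)&(abs(q[:,1]-.323)<.06)]
print(len(q),np.median(q[:,2]),cv2.minAreaRect((q[:,:2]*1000).astype(np.float32)))
E
```

```text
[0.4688 0.2457 0.2584] [-0.017   0.2996 -0.7016  1.8514  0.2224  1.0688 -1.1923]
1565 0.05487640692681528 ((498.64495849609375, 321.0504150390625), (60.1794548034668, 31.809345245361328), 68.53085327148438)
```

View pics/w5.png

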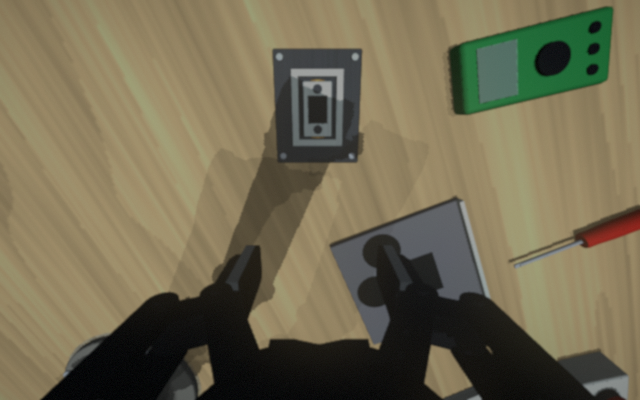

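The valve sits in the pocket at (318,105) with the rim clear all round, its top at 54.9 mm as expected. Now the fittings go back, starting with the coupling.

arm_command(plan="0 0 0 9.7; 0 0 0 9.7; 0 0 0 9.7; 0 0 0 9.7; 0 0 0 9.7; 0 0 0 9.7; 0 0 0 9.7; 0.01 0.02 0 0; 0.01 0.045 0 0; 0.01 0.047 0 0; 0.01 0.047 0 0; 0.01 0.047 0 0; 0.01 0.047 0 0; 0.01 0.047 0 0; 0.01 0.047 0 0; 0.01 0.047 0 0; 0.01 0.047 0 0; 0.01 0.047 0 0; 0.01 0.04 0 0; 0.002 0.02 0 0", hand=-0.6)

```text
clock: 35.85
tcp_pos: [0.5926, -0.3008, 0.2564]
orientation: [-3.141, -0.0, -0.0]
contact_force: [-0.2, 0.7, -1.2]
grip_width: 0.0682
gripper_force: 0.0
```

arm_command(plan="0 0 0 0; 0 0 0 0; 0 0 0 0")

```text
clock: 36.22
tcp_pos: [0.5921, -0.2972, 0.2571]
orientation: [-3.141, -0.006, -0.0]
contact_force: [-0.3, 0.2, 0.5]
grip_width: 0.0683
gripper_force: 0.0
```

```bash
python3 - <<'E'
from h import *
o=r.get_obs();p,d=eyes.grab_frame('wrist');print(o['tcp_pos'],o['orientation'],r.get_obs()['tcp_pos'])
K=cam('wrist',o);P=cloud(K,d).reshape(-1,3)
for n,x,y,lo,z1 in(('coup',.591,-.302,.117,.13),('red',.511,-.315,.111,.123),('filt',.4335,-.328,.119,.13)):
    q=P[(np.hypot(P[:,0]-x,P[:,1]-y)<.032)&(P[:,2]>lo)&(P[:,2]<z1)]
    if len(q)>9: print(n,len(q),cv2.minEnclosingCircle((q[:,:2]*1000).astype(np.float32)),np.median(q[:,2]))
E
```

```text
[ 0.5921 -0.2972  0.2571] [-3.1408 -0.0061 -0.0005] [ 0.5921 -0.2976  0.2571]
coup 510 ((590.3812866210938, -301.1520080566406), 12.8839111328125) 0.12230390899644328
red 691 ((511.9222106933594, -313.69671630859375), 17.086023330688477) 0.11632612542414716
filt 1048 ((434.2621154785156, -327.2128601074219), 24.145654678344727) 0.12379805357816503
```

arm_command(plan="-0.001 0.0045 0.02 0.3; 0 0 0.05 0; 0 0 0.05 0; 0 0 0.03 0; 0 0 0.011 0; 0 0 0 0; 0 0 0 0")

```text
clock: 37.15
tcp_pos: [0.5917, -0.3043, 0.0973]
orientation: [3.141, -0.007, 0.004]
contact_force: [-0.4, -0.5, -0.3]
grip_width: 0.0685
gripper_force: 0.0
```

arm_command(plan="0 0 0 0; 0 0 0 0; 0 0 0 0; 0 0 0 0; 0 0 0 0; 0 0 0 0; 0 0 0 0", hand=1)

```text
clock: 38.02
tcp_pos: [0.5913, -0.3034, 0.0966]
orientation: [-3.141, 0.006, -0.002]
contact_force: [-0.9, 2.7, 4.2]
grip_width: 0.0249
gripper_force: 48.7
```

arm_command(plan="0 0 -0.02 0; 0 0 -0.04 0; 0 0 -0.05 0; 0 0 -0.05 0; -0.0099 -0.02 0 0; -0.0099 -0.04 0 0; -0.0099 -0.04 0 0; -0.0099 -0.04 0 0; -0.0099 -0.04 0 0; -0.0099 -0.04 0 0; -0.0099 -0.035 0 0; -0.0097 -0.0175 0 0; 0 0 0 0; 0 0 0.04 0; 0 0 0.05 0; 0 0 0.035 0; 0 0 0.012 0; 0 0 0.006 0; 0 0 0 0; 0 0 0 0")

```text
clock: 40.52
tcp_pos: [0.5138, -0.0312, 0.114]
orientation: [3.141, -0.007, 0.004]
contact_force: [-0.1, -1.4, -4.7]
grip_width: 0.0252
gripper_force: 49.4
```

arm_command(plan="0 0 0.004 0; 0 0 0.002 0; 0 0 0.0015 0; 0 0 0 0; 0 0 0 0")

```text
clock: 41.15
tcp_pos: [0.5129, -0.0311, 0.1053]
orientation: [3.142, -0.006, 0.0]
contact_force: [-0.8, 0.6, -4.4]
grip_width: 0.0251
gripper_force: 49.5
```

arm_command(plan="0 0 0.001 0; 0 0 0.001 0; 0 0 0 0; 0 0 0 0")

```text
clock: 41.65
tcp_pos: [0.5134, -0.0309, 0.1044]
orientation: [3.141, -0.006, 0.002]
contact_force: [-2.3, 1.0, 8.1]
grip_width: 0.0249
gripper_force: 50.8
```

arm_command(plan="0 0 0 0; 0 0 0 0; 0 0 0 0; 0 0 -0.03 0; 0 0 -0.05 0; 0 0 -0.05 0; 0 0 -0.03 0; -0.001 0.02 0 0; 0 0.04 0 0; -0.001 0.045 0 0; 0 0.045 0 0; 0 0.045 0 0; 0 0.045 0 0; 0 0.03 0 0; 0 0.0145 0 0; 0 0 0 0; 0 0 0.04 0; 0 0 0.05 0; 0 0 0.05 0; 0 0 0 0", hand=-0.6)

```text
clock: 44.15
tcp_pos: [0.5076, -0.3122, 0.1201]
orientation: [-3.137, 0.002, 0.011]
contact_force: [-0.4, 0.7, 0.3]
grip_width: 0.0683
gripper_force: 0.0
```

arm_command(plan="0 0 0.02 0; 0 0 0.01 0; 0 0 0 0; 0 0 0 0")

```text
clock: 44.65
tcp_pos: [0.5105, -0.3157, 0.0946]
orientation: [3.141, -0.006, 0.003]
contact_force: [0.7, -1.2, -0.1]
grip_width: 0.0687
gripper_force: 0.0
```

arm_command(plan="0 0 0 0; 0 0 0 0; 0 0 0 0; 0 0 0 0; 0 0 0 0; 0 0 0 0; 0 0 0 0", hand=1)

```text
clock: 45.52
tcp_pos: [0.5101, -0.3154, 0.094]
orientation: [-3.142, 0.006, -0.001]
contact_force: [-1.8, 2.3, 5.9]
grip_width: 0.0328
gripper_force: 49.6
```

arm_command(plan="0 0 -0.02 0; 0 0 -0.05 0; 0 0 -0.05 0; 0 0 -0.05 0; 0.001 -0.02 0 0; 0 -0.045 0 0; 0 -0.045 0 0; 0 -0.045 0 0; 0 -0.045 0 0; 0 -0.045 0 0; 0 -0.045 0 0; 0 -0.045 0 0; 0 -0.045 0 0; 0 -0.0325 0 0; 0 0 0 0; 0 0 0.04 0; 0 0 0.05 0; 0 0 0.04 0; 0 0 0.016 0; 0 0 0.006 0")

```text
clock: 48.02
tcp_pos: [0.5117, 0.0966, 0.1104]
orientation: [3.141, -0.007, -0.003]
contact_force: [0.6, 0.3, -3.5]
grip_width: 0.0327
gripper_force: 51.2
```

arm_command(plan="0 0 0.002 0; 0 0 0 0; 0 0 0 0; 0 0 0 0")

```text
clock: 48.52
tcp_pos: [0.5127, 0.0969, 0.1099]
orientation: [-3.141, 0.007, -0.002]
contact_force: [-0.5, 0.1, -5.0]
grip_width: 0.0328
gripper_force: 51.2
```

arm_command(plan="0 0 0.003 0; 0 0 0.002 0; 0 0 0.001 0; 0 0 0.001 0; 0 0 0 0; 0 0 0 0")

```text
clock: 49.28
tcp_pos: [0.5124, 0.0969, 0.1023]
orientation: [-3.142, 0.006, -0.0]
contact_force: [0.8, -0.2, -4.6]
grip_width: 0.0325
gripper_force: 51.2
```

arm_command(plan="0 0 0.001 0; 0 0 0.001 0; 0 0 0 0; 0 0 0 0")

```text
clock: 49.78
tcp_pos: [0.513, 0.0972, 0.1019]
orientation: [3.141, -0.006, 0.003]
contact_force: [-3.6, -0.3, 10.8]
grip_width: 0.0329
gripper_force: 52.5
```

arm_command(plan="0 0 0 0; 0 0 0 0; 0 0 0 0; 0 0 -0.03 0; 0 0 -0.05 0; 0 0 -0.05 0; 0 0 -0.03 0; -0.0079 0.02 0 0; -0.0079 0.045 0 0; -0.0079 0.047 0 0; -0.0079 0.047 0 0; -0.0079 0.047 0 0; -0.0079 0.047 0 0; -0.0079 0.047 0 0; -0.0079 0.047 0 0; -0.0079 0.047 0 0; -0.0079 0.0315 0 0; 0 0 0 0; 0 0 0.04 0; 0 0 0.04 0", hand=-0.6)

```text
clock: 52.28
tcp_pos: [0.4325, -0.3273, 0.1798]
orientation: [3.141, -0.004, 0.003]
contact_force: [0.1, -0.6, 0.2]
grip_width: 0.0684
gripper_force: 0.0
```

arm_command(plan="0 0 0.05 0; 0 0 0.03 0; 0 0 0.007 0; 0 0 0 0; 0 0 0 0")

```text
clock: 52.9
tcp_pos: [0.4327, -0.3286, 0.0948]
orientation: [3.14, -0.006, 0.004]
contact_force: [-0.9, 0.5, -0.1]
grip_width: 0.068
gripper_force: 0.0
```

arm_command(plan="0 0 0 0; 0 0 0 0; 0 0 0 0; 0 0 0 0; 0 0 0 0; 0 0 0 0; 0 0 0 0", hand=1)

```text
clock: 53.78
tcp_pos: [0.4325, -0.3286, 0.0947]
orientation: [3.141, -0.006, 0.003]
contact_force: [-1.3, 2.3, 6.3]
grip_width: 0.047
gripper_force: 50.8
```

arm_command(plan="0 0 -0.02 0; 0 0 -0.05 0; 0 0 -0.05 0; 0 0 -0.05 0; 0.0052 -0.02 0 0; 0.0052 -0.045 0 0; 0.0052 -0.045 0 0; 0.0052 -0.045 0 0; 0.0052 -0.045 0 0; 0.0053 -0.045 0 0; 0.0053 -0.045 0 0; 0.0053 -0.045 0 0; 0.0053 -0.026 0 0; 0 0 0 0; 0 0 0 0; 0 0 0.04 0; 0 0 0.05 0; 0 0 0.04 0; 0 0 0.016 0; 0 0 0.006 0")

```text
clock: 56.28
tcp_pos: [0.4804, 0.0318, 0.1111]
orientation: [3.141, -0.008, -0.001]
contact_force: [-0.2, -0.1, -3.1]
grip_width: 0.0475
gripper_force: 52.8
```

arm_command(plan="0 0 0.003 0; 0 0 0.002 0; 0 0 0 0; 0 0 0 0")

```text
clock: 56.78
tcp_pos: [0.4806, 0.0326, 0.1068]
orientation: [3.142, -0.006, 0.001]
contact_force: [-0.2, 0.0, -3.1]
grip_width: 0.0469
gripper_force: 52.8
```

arm_command(plan="0 0 0.002 0; 0 0 0.001 0; 0 0 0.001 0; 0 0 0.0005 0; 0 0 0 0; 0 0 0 0")

```text
clock: 57.52
tcp_pos: [0.4807, 0.0326, 0.1027]
orientation: [3.141, -0.006, 0.001]
contact_force: [-2.3, -0.6, 8.6]
grip_width: 0.0467
gripper_force: 53.9
```

arm_command(plan="0 0 0 0; 0 0 0 0; 0 0 0 0; 0 0 -0.02 0; 0 0 -0.04 0; 0 0 -0.05 0; 0 0 -0.05 0; 0 0 -0.032 0; 0.02 0.0015 0 0; 0.019 0.0015 0 0; 0 0 0 0; 0 0 0 0; 0 0 0 0", hand=-0.6)

```text
clock: 59.15
tcp_pos: [0.5187, 0.0295, 0.2937]
orientation: [3.141, -0.006, -0.001]
contact_force: [-0.6, 0.4, -0.7]
grip_width: 0.0684
gripper_force: 0.0
```

```bash
python3 - <<'E'
from h import *
o=r.get_obs();p,d=eyes.grab_frame('wrist');print(o['tcp_pos'],o['orientation'])
cv2.imwrite('pics/w6.png',p[:,:,::-1]);P=cloud(cam('wrist',o),d)
for n,(u0,u1,v0,v1),lo in(('red',(235,285,165,215),.119),('filt',(290,343,190,245),.127),('coup',(345,390,165,210),.125)):
    q=P[v0:v1,u0:u1].reshape(-1,3);q=q[q[:,2]>lo];c,rad=cv2.minEnclosingCircle((q[:,:2]*1000).astype(np.float32));print(n,len(q),c,rad,np.median(q[:,2]))
p,d=eyes.grab_frame('top');P=cloud(cam('top'),d)
for n,(u0,u1,v0,v1),lo in(('red',(270,296,230,262),.10),('filt',(296,321,240,272),.105),('coup',(321,346,230,262),.108)):
    q=P[v0:v1,u0:u1].reshape(-1,3);q=q[(q[:,2]>lo)&(q[:,2]<.14)];print('top',n,len(q),q.mean(0) if len(q) else 0)
E
```

```text
[0.5187 0.0295 0.2937] [ 3.1414 -0.0059 -0.0007]
red 702 (514.3939819335938, 98.28550720214844) 16.835613250732422 0.12457021017248895
filt 1273 (482.36083984375, 33.738040924072266) 23.788867950439453 0.13186324265117294
coup 426 (512.1611938476562, -29.189006805419922) 12.924057006835938 0.13018938453623946
top red 90 [0.5099 0.1011 0.1238]
top filt 0 0
top coup 0 0
```

View pics/w6.png

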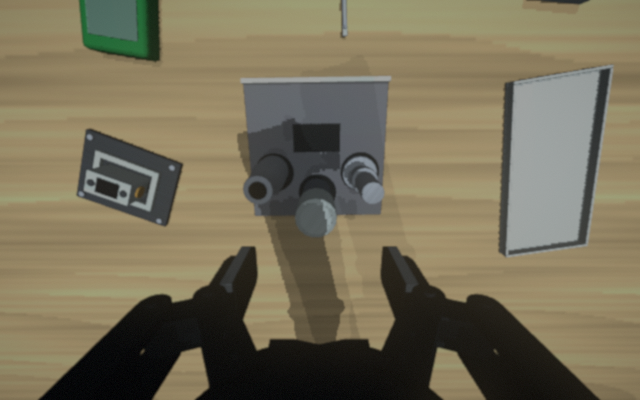

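All three fittings stand upright within about 2 mm of where they started (tops at (258,190), (316,217), (371,192)). The valve is in the fixture and the gripper is clear.

```bash
python3 -c "
from bench import ticket
print(ticket.hand_in())"
```

```text
the job is handed in; nothing more can be done
None
```

The job is done and handed in at about 59 s: the valve block sits flat in the fixture pocket, and all three fittings stand upright on their original spots, within about 2 mm.

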